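# Raise a counter display's hook section one rung and seat its pawl

### The arm

A 6-joint arm with a two-finger parallel gripper is mounted at the origin on the work surface. World frame = base frame: x ahead of the robot, y to its left, z up, the work surface at z = 0. Lengths are in m, angles in rad, forces in N, time in s.
With the tool pointing down it reaches from about 0.375 to 0.925 m from the base axis. Payload 5.7 kg.
Tool frame: the origin (TCP) lies where the fingers leave the gripper's body, on its centre line; the fingertips stand 80 mm ahead of it and the grasp point (between the pads) lies 61 mm ahead of it; z points along the fingers, y is the line along which they close (so a half turn about z gives the same grasp; the last joint's range is limited). The gripper opens to 88 mm and grips with 3 to 60 N. Pads are 20 mm wide; open, the fingers measure 115 mm over their backs; the gripper's body (75 mm by 178 mm) begins 61 mm behind the grasp point.
Start: joints at [1.096, 0.359, 1.51, -0, 1.272, -0.115], TCP at [0.211, 0.562, 0.303] pointing down, gripper open.
Joint ranges: [-2.97, 2.97], [-1.01, 2.36], [0.21, 2.38], [-0.96, 4.11], [0.2, 2.71], [-2.98, 2.98]. Speed limits (rad/s): [2.39, 2.39, 3.14, 3.14, 3.14, 3.14].

### API

Orientations are given as a rotation vector (axis times angle).
In Python, from bench import * gives the robot as it stands.
- The arm moves only by the shell command python3 -m handwheel [FORCE], which reads ROWS from standard input. ROWS is a JSON list of rows, 1 to 10 of them, each written [[dx, dy, dz], [rx, ry, rz], opening]: dx, dy, dz in normalised numbers (1 is 75 cm), then a rotation vector rx, ry, rz in normalised numbers (1 is pi rad), then the finger opening in m; each row is the pose to reach, as a shift and turn from the pose commanded when the command began, along the tool's axes at that moment; what a row does not reach only later rows make up. A row lasts 1/8 s, in which the tool goes at most 0.0625 m and 0.188 rad, less where a joint would pass 70% of its speed; a pose out of reach is approached as far as the arm can. The fingers move at their own pace and stop on an object; FORCE is the grip in N (left out, the last holds). Time passes only in rows, so rows that do not move let the fingers close. It prints the time, the measured TCP pose, the force, the opening and the grip force at its end. No shift or turn number may pass 1 either way. Input that does not fit is refused with a message, and nothing moves.
- observe(): the state, without advancing time (a new reading comes with each control period).
- read_camera(name): name is "scene" or "side" or "wrist"; returns the picture (480x640x3 uint8, red, green, blue); there is no depth.
- camera_info(name): a dict with "fx", "fy", "cx", "cy" (pixels), "R" (3x3) and "t" (3): a world point X has camera coordinates R X + t. Camera axes: x right, y down, z forward; pixel columns grow to the right and rows downward; lengths in m; the calibration is good to about 2 mm. A picture is of the moment at which its call begins: read the wrist's pose just before it. camera_info takes no time and is no camera call; for the wrist camera it gives the pose at the moment of the call.
- sign_off(): hands the job in; it is judged then, once.
The state is a dict: "t": time; "joints": joint angles; "joint_velocities": joint speeds; "joint_efforts": joint torques, N m; "ee_pos": TCP position; "ee_rot": TCP orientation; "wrist_force": force on the tool from outside, world axes, zero at the start; "wrist_torque": the same for the moment, N m; "opening": finger opening in m; "gripper_force": force on a finger pad.
Only numpy, scipy, OpenCV 4.12 (cv2) and the standard library are available. Lean on these libraries where they do the work, as an engineer would, in place of code of your own. Each camera call takes 0.05 s, during which the arm holds its last target. There are 200 camera calls.

### The job

On the counter one of the two small ladder-type display stands still has its sliding hook section at the bottom. Take that section by its top bar, without ever letting it fall raise it until its pawl has passed the first rung above it (only that one, as on the neighbouring stand), and lower it gently until the pawl sits on that rung. Then, without hammering it, push the bar down steadily with about 10 N for about a second to prove that the pawl carries, and let go, leaving the section hanging there and the other goods and the other stand alone.

Things in the scene. Friction and masses are not known exactly. Their poses are not given: they have to be found in the camera images.
- stand: Stand to work on, fixed. Origin: underside centre of its dark steel foot (150 x by 180 y by 12 mm). Two aluminium ladder rails at x -30, y +-75 mm, 177 mm high, carry round 10 mm rungs along y, at x -30 mm, centres 110 mm (first above the pawl) and 160 mm (second) over the counter; one at 40 mm plays no part. The section slides on its +x side. z up.
- section: Sliding hook section, steel, 132 mm wide (y), stiles at y +-60 mm, two hooks with scissors cards on +x. Slides only straight up and down (0-115 mm, friction under 1 N); falls if let go unlatched. Origin and axes as of stand when down; its height is the lift. 0.37-0.62 kg all in. A small brass gravity pawl in a black block at its middle points to -x, held level by its tail's weight.
- bar (a point): Middle of the section's round steel top bar: 12 mm diameter, along the stand's y, 110 mm free between the stiles; 210 mm above the counter with the section down, 247-263 mm on the first rung. Nothing above it or within 45 mm below it. Grip from above, fingers closing along the stand's x. Once the pawl is seated it is stiff: each mm of further push by a stiff arm adds 5 N or more.
- first_rung (a point): Centre of the first rung. Rising, it swings the pawl's nose down; once past, the nose returns level in 0.2 s and rests on the rung when lowered. The pawl block is clamped up to 8 mm higher or lower, unmeasured: the pawl seats at a lift of 37 to 53 mm (feel it) and is surely past at 69 mm. Lowered before it is past, the section goes back down to 0.
- second_rung (a point): Centre of the second rung, not to be used: the pawl meets it at a lift of 71 mm at the earliest and passes it at 101 mm at the earliest.
- stand_up: The neighbouring stand, same make and size, also fixed, its section (cards with discs) already up on its first rung, top bar 255 mm above the counter: leave alone. It may be to the left or the right. Origin as of stand.
- stapler: Loose bystander: red stapler, 130 mm long. Origin: centre of its underside. Leave alone.
- tape_dispenser: Loose bystander: black tape dispenser, 140 mm long, 84 mm high. Origin: centre of its underside. Leave alone.
- pen_cup: Loose bystander: grey pen cup, 72 mm diameter, 150 mm high with its pens. Origin: centre of its underside. Leave alone.
- glue_stick: Loose bystander: white glue stick, 26 mm diameter, 90 mm high, standing, usually between the stands. Origin: centre of its underside. Leave alone.
- hole_punch: Loose bystander: blue and black hole punch, 115 mm long, 62 mm high. Origin: centre of its underside. Leave alone.
- highlighters: Loose bystander: upright clear pack of highlighters, 20 by 110 by 85 mm. Origin: centre of its underside. Leave alone.
- eraser_box: Loose bystander: small cardboard box, 50 by 35 by 22 mm. Origin: centre of its underside. Leave alone.

How it is judged:
By the outcome, as a careful person would: the job done as asked, in the order asked, and still so for the second after the job is handed in, with the robot touching nothing.
It also fails if it takes over 42 s, if anything falls off the work surface, if the arm or the gripper's body presses on something with over 40 N, if the wrist force passes 120 N, or if a joint passes its speed limit or range.

## Working session

There is one attempt and no reset: what is moved stays moved. The work goes in short steps, Python scripts to look and compute and a shell command to move; the robot and the scene stay as the last step left them, time stands still between calls to the robot, and variables do not carry over. Pictures are saved under pics/ and viewed, at most 10 in all, crops included, and the job is handed in when it is done.

```bash
mkdir -p pics
python3 - <<'E'
from bench import *
import cv2
for n in ("scene","side"):
    cv2.imwrite(f"pics/{n}0.png",read_camera(n)[:,:,::-1])
    c=camera_info(n);print(n,c)
s=observe();print(s['t'],s['ee_pos'],s['ee_rot'],s['wrist_force'],s['opening'])
E
```

```text
scene {'fx': 476.69161296549333, 'fy': 476.69161296549333, 'cx': 323.69671220218527, 'cy': 232.8482335912594, 'R': array([[-0.57726599,  0.81647387, -0.01159332],
       [ 0.48967349,  0.33477909, -0.80507318],
       [-0.65344002, -0.47041831, -0.59306219]]), 't': array([ 0.33422142, -0.15134124,  1.5568326 ])}
side {'fx': 539.7952571926505, 'fy': 539.7952571926505, 'cx': 311.9584049075348, 'cy': 235.1253108536357, 'R': array([[ 0.97340027, -0.22909518,  0.00270591],
       [-0.14752956, -0.63578556, -0.75763563],
       [ 0.17529105,  0.73708353, -0.65267214]]), 't': array([-0.53993224,  0.19575105,  1.16673955])}
0.1 [0.21106009 0.56113826 0.30189756] [-5.62057373e-01 -3.09046132e+00  2.48322692e-03] [ 0.09651628  0.21418641 -0.61605133] 0.08811104598398721
```

View pics/scene0.png

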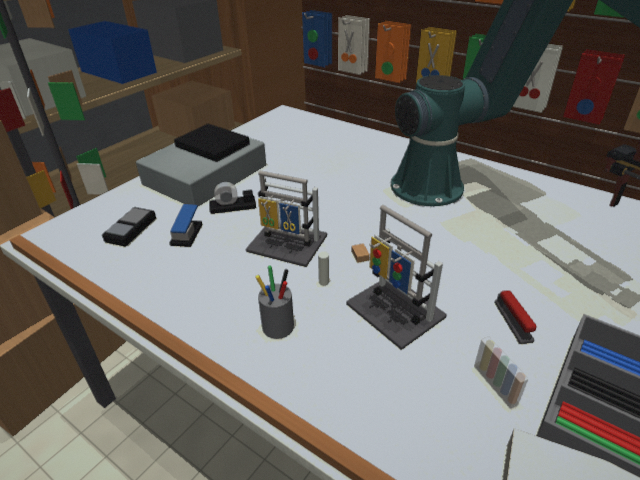

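View pics/side0.png

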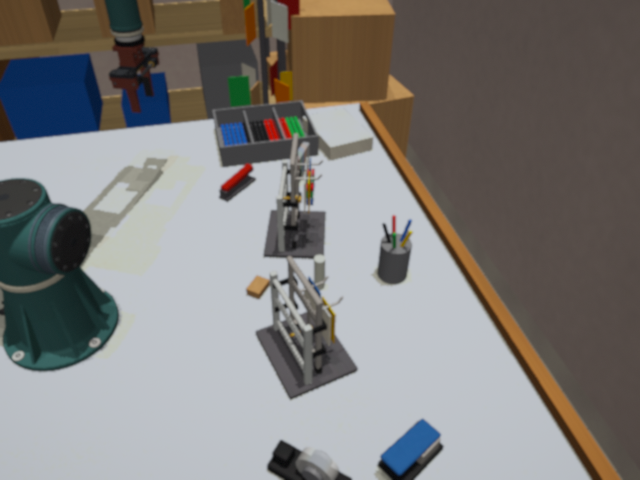

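The scene view has the target (scissors cards, section low) at about (287,225) and the neighbour (discs, raised) at (400,290). In the side view the target is the nearer stand at (305,330). I'll enlarge both.

Run:
```python
import cv2,numpy as np
a=cv2.imread("pics/scene0.png")[160:270,235:340]
b=cv2.imread("pics/side0.png")[250:400,245:365]
A=cv2.resize(a,None,fx=5,fy=5,interpolation=cv2.INTER_CUBIC);cv2.imwrite("pics/a.png",A)
B=cv2.resize(b,None,fx=4,fy=4,interpolation=cv2.INTER_CUBIC);cv2.imwrite("pics/b.png",B)
```

```text
(no output)
```

View pics/a.png

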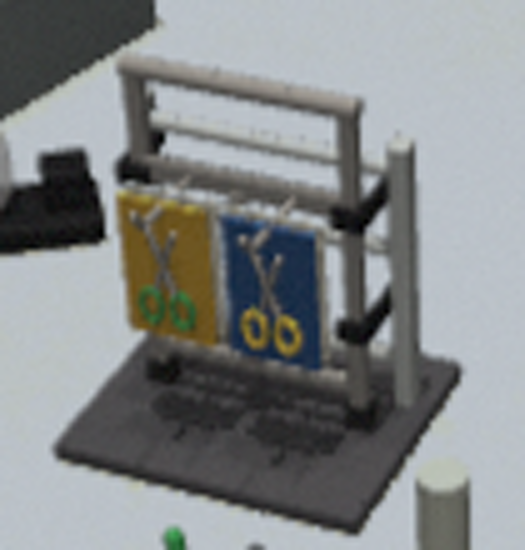

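View pics/b.png

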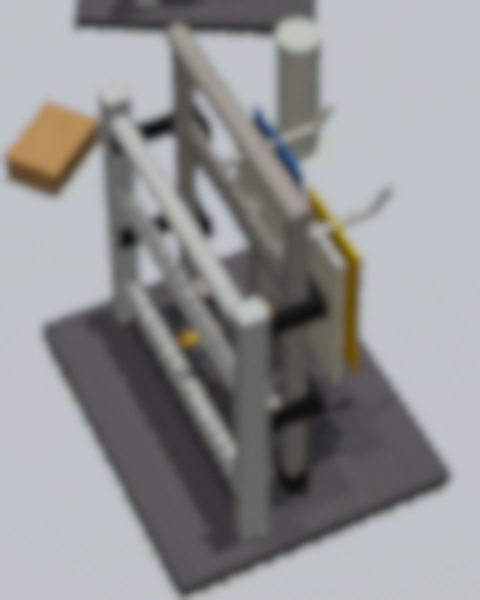

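```bash
cat > h.py <<'E'
from bench import *
import numpy as np
def ray(n,u,v,z,c=None):
    c=c or camera_info(n)
    d=c['R'].T@np.array([(u-c['cx'])/c['fx'],(v-c['cy'])/c['fy'],1]);o=-c['R'].T@c['t']
    return o+d*(z-o[2])/d[2]
E
python3 - <<'E'
from h import *
f={'scene':lambda p:((p[0]+.5)/5-.5+235,(p[1]+.5)/5-.5+160),'side':lambda p:((p[0]+.5)/4-.5+245,(p[1]+.5)/4-.5+250)}
P=dict(scene=dict(bar=[(123,65),(360,104)],foot=[(58,452),(357,530),(460,370)]),
 side=dict(bar=[(177,28),(300,212)],foot=[(45,328),(183,595),(448,478)]))
for n in P:
  for k,z in (('bar',.21),('foot',.012)):
    q=np.array([ray(n,*f[n](p),z) for p in P[n][k]])
    d=np.diff(q,axis=0);print(n,k,q.round(4).tolist(),'len',np.linalg.norm(d,axis=1).round(4),'ang',np.degrees(np.arctan2(d[:,1],d[:,0])).round(1),'mid',((q[0]+q[-1])/2).round(4))
E
```

```text
scene bar [[0.5097, -0.2474, 0.21], [0.4734, -0.1235, 0.21]] len [0.1291] ang [106.3] mid [ 0.4916 -0.1855  0.21  ]
scene foot [[0.591, -0.246, 0.012], [0.5517, -0.0748, 0.012], [0.4085, -0.1104, 0.012]] len [0.1757 0.1475] ang [ 102.9 -166. ] mid [ 0.4998 -0.1782  0.012 ]
side bar [[0.4811, -0.1183, 0.21], [0.5101, -0.2453, 0.21]] len [0.1302] ang [-77.2] mid [ 0.4956 -0.1818  0.21  ]
side foot [[0.4044, -0.121, 0.012], [0.4435, -0.2944, 0.012], [0.5845, -0.2598, 0.012]] len [0.1777 0.1452] ang [-77.3  13.8] mid [ 0.4944 -0.1904  0.012 ]
```

```bash
cat >> h.py <<'E'
from scipy.spatial.transform import Rotation as Ro
def plan(p,yaw):
    s=observe();R0=Ro.from_rotvec(s['ee_rot']);z=[0,0,-1]
    best=None
    for y in (yaw,yaw+np.pi):
        Y=np.array([np.cos(y),np.sin(y),0]);R=Ro.from_matrix(np.c_[np.cross(Y,z),Y,z])
        r=(R0.inv()*R).as_rotvec()
        print('shift',R0.inv().apply(np.array(p)-s['ee_pos']).round(4),'turn',r.round(4),'n',np.linalg.norm(r).round(3),'t',s['t'],'j6',s['joints'][5].round(3))
E
python3 - <<'E'
from h import *
print(ray('scene',405,215,.255),ray('side',296,150,.255))
print(Ro.from_rotvec(observe()['ee_rot']).as_matrix().round(3))
plan([.46,.25,.40],np.radians(13.3))
plan([.4935,-.1837,.345],np.radians(13.3))
E
```

```text
[0.53396513 0.17530882 0.255     ] [0.55886687 0.17958174 0.255     ]
[[-0.936  0.352 -0.001]
 [ 0.352  0.936 -0.001]
 [ 0.    -0.002 -1.   ]]
shift [-0.3425 -0.2037 -0.0978] turn [-1.600e-03  7.000e-04  9.789e-01] n 0.979 t 0.1 j6 -0.115
shift [-0.3425 -0.2037 -0.0978] turn [-8.0000e-04 -1.9000e-03 -2.1627e+00] n 2.163 t 0.1 j6 -0.115
shift [-0.5266 -0.5978 -0.0422] turn [-1.600e-03  7.000e-04  9.789e-01] n 0.979 t 0.1 j6 -0.115
shift [-0.5266 -0.5978 -0.0422] turn [-8.0000e-04 -1.9000e-03 -2.1627e+00] n 2.163 t 0.1 j6 -0.115
```

Careful with the scale: shifts go in shares of 75 cm and turns go in shares of pi rad. That gives: -0.4 m / 0.75 = -0.5333, -0.36 m / 0.75 = -0.48, 0.979 rad / 3.1416 = 0.3116.

```bash
echo '[[[-0.0667,-0.04,-0.04],[0,0,0.0446],0.088],[[-0.1333,-0.08,-0.08],[0,0,0.0891],0.088],[[-0.2,-0.12,-0.12],[0,0,0.1337],0.088],[[-0.2667,-0.16,-0.16],[0,0,0.1783],0.088],[[-0.3333,-0.2,-0.16],[0,0,0.2228],0.088],[[-0.4,-0.24,-0.16],[0,0,0.2674],0.088],[[-0.4533,-0.2667,-0.16],[0,0,0.3116],0.088],[[-0.48,-0.32,-0.16],[0,0,0.3116],0.088],[[-0.5067,-0.3867,-0.16],[0,0,0.3116],0.088],[[-0.5333,-0.4533,-0.16],[0,0,0.3116],0.088]]' | python3 -m handwheel 20
python3 -c "
from h import *
plan([.4935,-.1837,.365],np.radians(13.3))"
```

```text
t: 1.35
ee_pos: [0.4657, 0.1009, 0.4223]
ee_rot: [-1.949, -2.464, 0.001]
wrist_force: [0.6, 0.7, 0.7]
opening: 0.0876
gripper_force: 0.0
shift [-0.2833 -0.0384  0.0573] turn [-0.0008  0.0001  0.0002] n 0.001 t 1.35 j6 -0.164
shift [-0.2833 -0.0384  0.0573] turn [-1.0000e-04 -1.2000e-03 -3.1414e+00] n 3.141 t 1.35 j6 -0.164
```

Converted, -0.283 m / 0.75 = -0.3773, -0.27 m / 0.75 = -0.36.

```bash
echo '[[[-0.08,-0.0107,0],[0,0,0],0.088],[[-0.16,-0.0213,0],[0,0,0],0.088],[[-0.24,-0.032,0],[0,0,0],0.088],[[-0.3133,-0.0427,0.0267],[0,0,0],0.088],[[-0.36,-0.0507,0.06],[0,0,0],0.088],[[-0.3773,-0.0507,0.076],[0,0,0],0.088],[[-0.3773,-0.0507,0.076],[0,0,0],0.088],[[-0.3773,-0.0507,0.076],[0,0,0],0.088]]' | python3 -m handwheel 20
python3 - <<'E'
from h import *
import cv2
plan([.4935,-.1837,.271],np.radians(13.3))
c=camera_info('wrist')
cv2.imwrite('pics/w1.png',read_camera('wrist')[:,:,::-1])
for y in (-.06,0,.06):
    p=np.array([.4935-np.sin(.232)*y,-.1837+np.cos(.232)*y,.21]);q=c['R']@p+c['t'];print(q[:2]/q[2]*c['fx']+[c['cx'],c['cy']])
import pickle;pickle.dump(c,open('c1.pkl','wb'))
E
```

```text
t: 2.35
ee_pos: [0.4943, -0.1805, 0.3663]
ee_rot: [1.948, 2.464, 0.001]
wrist_force: [-0.5, 0.2, 0.2]
opening: 0.0877
gripper_force: 0.0
shift [-0.0029 -0.0015  0.0953] turn [ 0.0006 -0.0001  0.0009] n 0.001 t 2.35 j6 -0.715
shift [-0.0029 -0.0015  0.0953] turn [ 1.0000e-04  1.0000e-03 -3.1407e+00] n 3.141 t 2.35 j6 -0.715
[316.40666126 331.96917665]
[316.40160286 255.04622824]
[316.39587379 167.92431548]
```

View pics/w1.png

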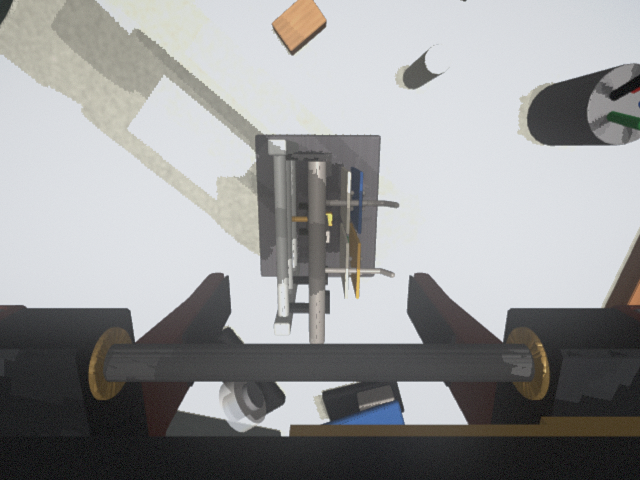

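The bar runs vertically at u≈317 from v=160, within 1 px of prediction, and sits centred between the fingers. I'll descend now.

Converted, 0.095 m / 0.75 = 0.1267, 0.075 m / 0.75 = 0.1.

```bash
echo '[[[-0.0013,-0.0013,0.0533],[0,0,0],0.088],[[-0.0013,-0.0013,0.1],[0,0,0],0.088],[[-0.0013,-0.0013,0.1267],[0,0,0],0.088],[[-0.0013,-0.0013,0.1267],[0,0,0],0.088],[[-0.0013,-0.0013,0.1267],[0,0,0],0.05],[[-0.0013,-0.0013,0.1267],[0,0,0],0.02],[[-0.0013,-0.0013,0.1267],[0,0,0],0],[[-0.0013,-0.0013,0.1267],[0,0,0],0],[[-0.0013,-0.0013,0.1267],[0,0,0],0],[[-0.0013,-0.0013,0.1267],[0,0,0],0]]' | python3 -m handwheel 40
```

```text
t: 3.65
ee_pos: [0.4933, -0.1829, 0.2707]
ee_rot: [1.95, 2.464, -0.0]
wrist_force: [-0.6, 0.6, -0.0]
opening: 0.0314
gripper_force: 0.0
```

```bash
echo '[[[0,0,0],[0,0,0],0],[[0,0,0],[0,0,0],0],[[0,0,0],[0,0,0],0],[[0,0,0],[0,0,0],0],[[0,0,0],[0,0,0],0],[[0,0,0],[0,0,0],0]]' | python3 -m handwheel 40
```

```text
t: 4.4
ee_pos: [0.4934, -0.1828, 0.2706]
ee_rot: [1.949, 2.463, 0.0]
wrist_force: [1.8, 1.3, -2.9]
opening: 0.0109
gripper_force: 40.0
```

Converted, -0.06 m / 0.75 = -0.08, -0.052 m / 0.75 = -0.0693.

```bash
echo '[[[0,0,-0.0067],[0,0,0],0],[[0,0,-0.016],[0,0,0],0],[[0,0,-0.0267],[0,0,0],0],[[0,0,-0.0373],[0,0,0],0],[[0,0,-0.048],[0,0,0],0],[[0,0,-0.0587],[0,0,0],0],[[0,0,-0.0693],[0,0,0],0],[[0,0,-0.08],[0,0,0],0],[[0,0,-0.08],[0,0,0],0],[[0,0,-0.08],[0,0,0],0]]' | python3 -m handwheel; echo '[[[0,0,-0.0053],[0,0,0],0],[[0,0,-0.0107],[0,0,0],0],[[0,0,-0.0133],[0,0,0],0],[[0,0,-0.0133],[0,0,0],0],[[0,0,-0.0133],[0,0,0],0],[[0,0,-0.0133],[0,0,0],0]]' | python3 -m handwheel
python3 - <<'E'
from h import *
import cv2
cv2.imwrite('pics/s2.png',cv2.resize(read_camera('side')[230:400,235:375,::-1],None,fx=3.5,fy=3.5,interpolation=cv2.INTER_CUBIC))
s=[observe() for _ in range(1)][0];print(s['ee_pos'],s['wrist_force'])
E
```

```text
t: 5.65
ee_pos: [0.4934, -0.1828, 0.3307]
ee_rot: [1.949, 2.463, 0.0]
wrist_force: [4.6, 0.2, -4.1]
opening: 0.011
gripper_force: 40.0
t: 6.4
ee_pos: [0.4934, -0.1829, 0.3405]
ee_rot: [1.949, 2.464, 0.0]
wrist_force: [4.7, 1.7, -3.9]
opening: 0.011
gripper_force: 40.0
[ 0.49340984 -0.18282708  0.34051883] [ 5.59960568  0.86202226 -3.66871307]
```

View pics/s2.png

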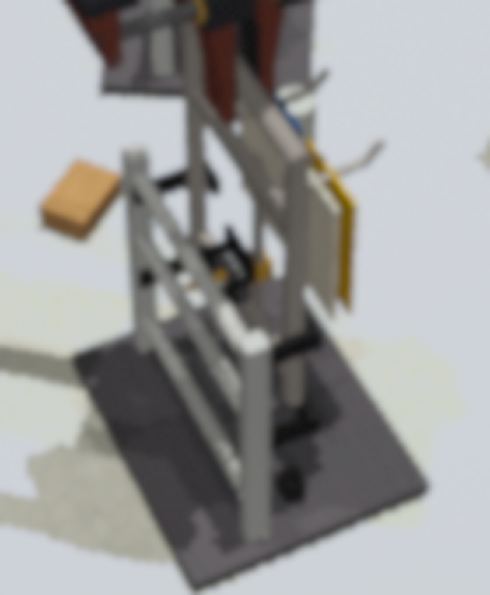

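The section is up 69.9 mm and the pawl is between the rungs. Next I'll lower it slowly and feel for the rung.

Converted, 0.015 m / 0.75 = 0.02, 0.014 m / 0.75 = 0.0187.

```bash
echo '[[[0,0,0.004],[0,0,0],0],[[0,0,0.0093],[0,0,0],0],[[0,0,0.0147],[0,0,0],0],[[0,0,0.0187],[0,0,0],0],[[0,0,0.02],[0,0,0],0],[[0,0,0.02],[0,0,0],0]]' | python3 -m handwheel|egrep 'pos|_force'
for i in 1; do echo '[[[0,0,0.0013],[0,0,0],0],[[0,0,0.0027],[0,0,0],0],[[0,0,0.0027],[0,0,0],0]]' | python3 -m handwheel|egrep 'pos|_force'; echo '[[[0,0,0.0013],[0,0,0],0],[[0,0,0.002],[0,0,0],0],[[0,0,0.002],[0,0,0],0]]' | python3 -m handwheel|egrep 'pos|_force';done
```

```text
ee_pos: [0.4934, -0.1828, 0.3252]
wrist_force: [6.2, 0.6, -5.5]
gripper_force: 40.0
ee_pos: [0.4934, -0.1828, 0.3233]
wrist_force: [5.1, 1.5, -4.2]
gripper_force: 40.0
ee_pos: [0.4934, -0.1828, 0.3218]
wrist_force: [5.8, 1.1, -4.5]
gripper_force: 40.0
```

Converted, 0.001 m / 0.75 = 0.0013.

```bash
ok(){ egrep 'pos|wrist_force' | tee /dev/stderr | awk '/force/{gsub("]","");f=$NF} END{exit !(f<-2.2)}'; }
echo '[[[0,0,0.0013],[0,0,0],0],[[0,0,0.0013],[0,0,0],0]]' | python3 -m handwheel|ok && echo '[[[0,0,0.0013],[0,0,0],0],[[0,0,0.0013],[0,0,0],0]]' | python3 -m handwheel|ok && echo '[[[0,0,0.0013],[0,0,0],0],[[0,0,0.0013],[0,0,0],0]]' | python3 -m handwheel|ok && echo '[[[0,0,0.0013],[0,0,0],0],[[0,0,0.0013],[0,0,0],0]]' | python3 -m handwheel|ok && echo '[[[0,0,0.0013],[0,0,0],0],[[0,0,0.0013],[0,0,0],0]]' | python3 -m handwheel|ok && echo '[[[0,0,0.0013],[0,0,0],0],[[0,0,0.0013],[0,0,0],0]]' | python3 -m handwheel|ok && echo '[[[0,0,0.0013],[0,0,0],0],[[0,0,0.0013],[0,0,0],0]]' | python3 -m handwheel|ok
```

```text
ee_pos: [0.4934, -0.1829, 0.3166]
wrist_force: [3.0, 2.3, 2.1]
```

Converted, 0.0006 m / 0.75 = 0.0008, 0.0003 m / 0.75 = 0.0004.

```bash
echo '[[[0,0,0.0004],[0,0,0],0],[[0,0,0.0008],[0,0,0],0],[[0,0,0.0008],[0,0,0],0]]' | python3 -m handwheel|egrep '^t|pos|wrist_force|opening'
```

```text
t: 9.82
ee_pos: [0.4934, -0.1828, 0.3163]
wrist_force: [2.0, 3.9, 6.3]
opening: 0.0114
```

```bash
echo '[[[0,0,0.0004],[0,0,0],0],[[0,0,0.0008],[0,0,0],0],[[0,0,0.0008],[0,0,0],0]]' | python3 -m handwheel|egrep '^t|pos|wrist_force|opening'; python3 -c "
from bench import *
print(observe()['wrist_force'])"
```

```text
t: 10.2
ee_pos: [0.4934, -0.1828, 0.3161]
wrist_force: [1.2, 3.6, 9.0]
opening: 0.0111
[1.15969371 3.63033637 8.98324743]
```

Converted, 0.0002 m / 0.75 = 0.0003, 0.0001 m / 0.75 = 0.0001.

```bash
echo '[[[0,0,0.0001],[0,0,0],0],[[0,0,0.0003],[0,0,0],0],[[0,0,0.0003],[0,0,0],0],[[0,0,0.0003],[0,0,0],0]]' | python3 -m handwheel|egrep '^t|pos|wrist_force|opening';  echo '[[[0,0,0],[0,0,0],0],[[0,0,0],[0,0,0],0],[[0,0,0],[0,0,0],0],[[0,0,0],[0,0,0],0]]' | python3 -m handwheel|egrep '^t|pos|wrist_force|opening';  echo '[[[0,0,0],[0,0,0],0],[[0,0,0],[0,0,0],0],[[0,0,0],[0,0,0],0]]' | python3 -m handwheel|egrep '^t|pos|wrist_force|opening'
```

```text
t: 10.7
ee_pos: [0.4934, -0.1829, 0.3161]
wrist_force: [1.7, 3.1, 10.6]
opening: 0.0108
t: 11.2
ee_pos: [0.4934, -0.1829, 0.3161]
wrist_force: [1.4, 3.7, 10.3]
opening: 0.0112
t: 11.58
ee_pos: [0.4934, -0.1828, 0.3161]
wrist_force: [1.8, 3.9, 10.7]
opening: 0.0112
```

The push held at 10–10.7 N for over a second with no creep. I'll unload, then release.

Converted, -0.0013 m / 0.75 = -0.0017, -0.001 m / 0.75 = -0.0013.

```bash
echo '[[[0,0,-0.0007],[0,0,0],0],[[0,0,-0.0013],[0,0,0],0],[[0,0,-0.0017],[0,0,0],0],[[0,0,-0.0017],[0,0,0],0]]' | python3 -m handwheel|egrep '^t|pos|wrist_force|opening'; echo '[[[0,0,0],[0,0,0],0.02],[[0,0,0],[0,0,0],0.04],[[0,0,0],[0,0,0],0.06],[[0,0,0],[0,0,0],0.07],[[0,0,0],[0,0,0],0.07],[[0,0,0],[0,0,0],0.07],[[0,0,0],[0,0,0],0.07],[[0,0,0],[0,0,0],0.07]]' | python3 -m handwheel
```

```text
t: 12.08
ee_pos: [0.4934, -0.1828, 0.3164]
wrist_force: [3.4, 3.9, 6.6]
opening: 0.0111
t: 13.08
ee_pos: [0.4932, -0.1828, 0.3161]
ee_rot: [1.949, 2.464, -0.0]
wrist_force: [1.2, -0.1, 0.5]
opening: 0.07
gripper_force: 0.0
```

Converted, -0.12 m / 0.75 = -0.16, -0.1 m / 0.75 = -0.1333.

```bash
echo '[[[0,0,-0.0267],[0,0,0],0.07],[[0,0,-0.08],[0,0,0],0.07],[[0,0,-0.1333],[0,0,0],0.07],[[0,0,-0.16],[0,0,0],0.07],[[0,0,-0.16],[0,0,0],0.07],[[0,0,-0.16],[0,0,0],0.07]]' | python3 -m handwheel|egrep '^t|pos|wrist_force'
python3 - <<'E'
from h import *
import cv2
a=read_camera('scene')[130:350,220:460,::-1];b=read_camera('side')[120:400,220:400,::-1]
r=lambda i:cv2.resize(i,(int(i.shape[1]*590/i.shape[0])*6//10,354))
cv2.imwrite('pics/f.png',np.hstack([cv2.resize(a,(480,440)),cv2.resize(b,(283,440))]))
E
```

```text
t: 13.82
ee_pos: [0.4929, -0.1826, 0.4349]
wrist_force: [0.4, -0.1, -0.0]
```

View pics/f.png

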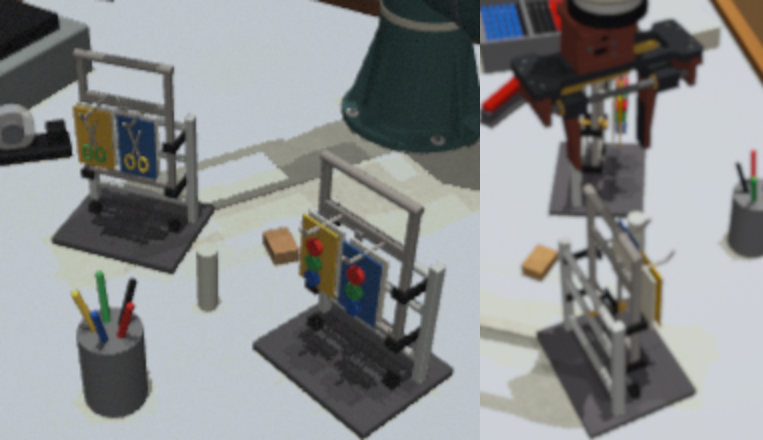

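The crop shows the section hanging raised, with its bar at about (125,65), as on the neighbour. The gripper is clear and the other goods are where they were.

```bash
python3 -c "
from bench import *
print(sign_off())"
```

```text
the job is handed in; nothing more can be done
None
```

The section now hangs by its pawl on the first rung at a lift of about 45–46 mm; it held a steady push of about 10 N for over a second, was released without touching anything else, and the job was handed in at about 14 s.

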